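# Feel the weight shift, then pour the bearing balls from the blue tin

### The job

Pick up the blue pouring tin by the wooden bar on its top, lean it spout-down by about 15 degrees and pause there about a second, so that you feel the two steel balls hidden in it roll forward. Then tip it further with the spout close above the black tray until both balls have rolled out into the tray, and stand the tin upright on the bench again, beside the tray.

Things in the scene. Friction and masses are not known exactly. Their poses are not given: they have to be found in the camera images.
- blue_tin: Opaque blue pouring tin (leave the red one), 0.22 kg, 90 (x) x 50 (y) x 65 high, origin at centre of underside, z up. Spout along -x: open chute rising 28 deg from the floor to its lip at x -88, z 51. Wooden grip bar above the top on two posts: 16 thick (x), 54 long (y), middle at x -5, z 96, from z 85 to 107, 20 free below it. Leaning spout-down = turning about its y axis.
- ball_0: Steel ball, diameter 20 mm, 23 to 47 g, origin at its centre; at first hidden at the back of the blue tin, on its flat 4 mm floor. It rolls freely: a few degrees of spout-down lean bring it to the foot of the chute (below the tin's middle), past 28 degrees it starts to leave, at 42 degrees it is out within about a second.
- ball_1: Second steel ball like the first, beside it in the blue tin.
- tray: Black square open tray, loose, about 0.8 kg, 158 x 158 x 36 mm high, walls and floor 4 mm thick; origin at the centre of its underside, x and y along its sides, z up.

How it is judged:
On the way:
1. the blue tin is held off the bench, leaned 6 to 25 degrees and nearly still, and both balls have rolled forward inside it to the foot of its chute (height (world z) of blue_tin above 0.02 m and angle between blue_tin's own z axis and vertical between 0.1 and 0.44 rad and angular speed of blue_tin below 0.3 rad/s and x of ball_0 in the frame of blue_tin between -0.05 and 0.017 m and distance between each of ball_0, ball_1 and blue_tin below 0.065 m and x of ball_1 in the frame of blue_tin between -0.05 and 0.017 m), for 0.4 s.
At the end, for the whole second after the job is handed in: Both balls lie on the tray's floor inside its walls (they may still roll there), the tray is level, and the blue tin stands upright (within 6 degrees) and still on the bench outside the tray, its origin at least 100 mm from the tray's centre (x of ball_0 in the frame of tray between -0.075 and 0.075 m and y of ball_0 in the frame of tray between -0.075 and 0.075 m and z of ball_0 in the frame of tray between 0 and 0.034 m and x of ball_1 in the frame of tray between -0.075 and 0.075 m and y of ball_1 in the frame of tray between -0.075 and 0.075 m and z of ball_1 in the frame of tray between 0 and 0.034 m and angle between tray's own z axis and vertical below 0.17 rad and height (world z) of tray above -0.02 m and angle between blue_tin's own z axis and vertical below 0.1 rad and height (world z) of blue_tin between -0.01 and 0.01 m and horizontal distance between blue_tin and tray above 0.1 m and linear speed of blue_tin below 0.03 m/s); the robot touches nothing.
It fails at once if the blue tin is tipped more than 29 degrees with its underside's centre more than 220 mm above the bench (spout not close above the tray) (angle between blue_tin's own z axis and vertical above 0.5 rad and height (world z) of blue_tin above 0.22 m).
It also fails if it takes over 58 s, if anything falls off the work surface, if the arm or the gripper's body presses on something with over 40 N, if the wrist force passes 120 N, or if a joint passes its speed limit or range.

### The arm

A 7-joint arm with a two-finger parallel gripper is mounted at the origin on a cart in front of the work surface, level with it; the furniture and walls round the work are solid. World frame = base frame: x ahead of the robot, y to its left, z up, the work surface at z = 0. Lengths are in m, angles in rad, forces in N, time in s.
With the tool pointing down it reaches from about 0.425 to 0.925 m from the base axis. Payload 6.8 kg.
Tool frame: the origin (TCP) lies midway between the tips of the shut fingers; the grasp point (between the pads) lies 19 mm behind it; z points along the fingers, y is the line along which they close (so a half turn about z gives the same grasp; the last joint's range is limited). The gripper opens to 85 mm and grips with 20 to 120 N. Pads are 22 mm wide; open, the fingers measure 114 mm over their backs; the gripper's body (76 mm by 85 mm) begins 54 mm behind the grasp point. The pads swing forward as they close: fully open they stand 13 mm farther back than shut.
Start: joints at [1.081, 0.477, 0.022, 1.555, -0.011, 1.109, -0.083], TCP at [0.252, -0.626, 0.231] pointing down, gripper open.
Joint ranges: [-2.96, 2.96], [-0.34, 2.1], [-1.41, 1.46], [0.24, 2.44], [-1.37, 4.51], [0.17, 1.92], [-2.96, 2.96]. Speed limits (rad/s): [2.39, 2.39, 3.14, 3.14, 3.14, 3.14, 3.14].

### API

Orientations are given as a rotation vector (axis times angle).
In Python, from bench import r gives the robot as it stands. The module is installed in compiled form; this text tells all that it offers.
- The arm moves only by the tool apply_moves, never from a script. Its argument "rows" is a list of rows, each a list of 6 numbers: the shift along the tool's x, y, z scaled (see below), then the turn, a rotation vector about the tool's x, y, z scaled (see below). A call has 1 to 5 rows; each row is the pose to reach, as a shift and turn from the pose commanded when the call began, along the tool's axes at that moment; what a row does not reach only later rows make up. The controller multiplies each number of a shift by 0.25 m and each number of a turn by 90 degrees. A row lasts 1/8 s, in which the tool goes at most 62.5 mm and 10.7 degrees, less where a joint would pass 70% of its speed; a pose out of reach is approached as far as the arm can. A call with a number of a shift or a turn outside -1 to 1 is refused whole. A call with a gripper value outside its range is refused whole. "claw" is the opening, from 0 (shut) to 1 (fully open), set as the call begins (left out, the last holds). The fingers move at their own pace and stop on an object; "newtons" is the grip in N (left out, the last holds). Time passes only in rows, so rows that repeat a pose let the fingers close. It gives the time, the measured TCP pose, the force, the opening and the grip force at its end, in the units of the state.
- r.get_obs(): the state, without advancing time (a new reading comes with each control period).
- r.grab_frame(name): name is "scene" or "top" or "wrist"; returns a dict with "pixels" (420x560x3 uint8, red, green, blue), "intrinsics" (3x3 intrinsics, pixels), "eye" and "attitude" of the camera in the world. Camera axes: x right, y up, looking along -z (the intrinsics and any distortion apply to the point x, -y, -z); pixel columns grow to the right and rows downward; lengths in m; the calibration is good to about 2 mm. The wrist camera is an equidistant fisheye: a pixel r from the principal point sees the ray r / f radians off the axis. A picture is of the moment at which its call begins. There is no depth.
- r.hand_in(): hands the job in; it is judged then, once.
Trained networks look in a picture, given as the dict that the camera call returned (one of the last four; its "shot" number tells which), for a name from the list of things; names that differ only in an ending like _2 or _b are one class to them, and where a whole thing is asked for, a point or a joint stands for the part that bears it (a point fixed in the world has none). Each returns a list of dicts, best first, with "conf" (0 to 1); they miss things now and then, are a little off and sometimes report something else, mostly with a low value. They report only what shows in the picture. A call takes as long as a camera call.
- r.search_frame(picture, thing): "rect" ([left, top, width, height] in pixels, round what is visible of it).
- r.outline_of(picture, thing): "pixels" (420x560 bool, what is visible of it) and "rect" ([left, top, width, height] in pixels, round what is visible of it).
- r.landmark_of(picture, thing): "point" ([column, row] in pixels: a listed point, or the origin of a listed thing).
The state is a dict: "clock": time; "joints": joint angles; "qvel": joint speeds; "tau": joint torques, N m; "tcp_pos": TCP position; "orientation": TCP orientation; "contact_force": force on the tool from outside, world axes, zero at the start; "moment": the same for the moment, N m; "grip_width": finger opening in m; "gripper_force": force on a finger pad.
Only numpy, scipy, OpenCV 4.12 (cv2) and the standard library are available. Lean on these libraries where they do the work, as an engineer would, in place of code of your own. Each camera call takes 0.05 s, during which the arm holds its last target. There are 200 camera calls.

## Working session

There is one attempt and no reset: what is moved stays moved. The work goes in short steps, Python scripts to look and compute and a tool call to move; the robot and the scene stay as the last step left them, time stands still between calls to the robot, and variables do not carry over. Pictures are saved under pics/ and viewed, at most 10 in all, crops included, and the job is handed in when it is done.

Besides the shell and the picture viewer there is one more tool, called after "Emit:" as a command line: name --pt "numbers of a row" for each row, then --argument value for the rest. apply_moves: Moves the arm, as the interface text tells. Its arguments: {"type":"object","properties":{"rows":{"type":"array","items":{"type":"array","items":{"type":"number"}}},"claw":{"type":"number"},"newtons":{"type":"number"}},"required":["rows"]}

```bash
mkdir -p pics
cat > h.py <<'E'
from bench import r
import numpy as np, cv2
from scipy.spatial.transform import Rotation as R
def att(p):
    a=np.array(p["attitude"],float)
    return a if a.shape==(3,3) else (R.from_rotvec(a).as_matrix() if a.size==3 else R.from_quat(a).as_matrix())
def ray(p,uv):
    K=np.array(p["intrinsics"]);return att(p)@np.array([(uv[0]-K[0,2])/K[0,0],-(uv[1]-K[1,2])/K[1,1],-1.])
def at_z(p,uv,z):
    d=ray(p,uv);e=np.array(p["eye"]);return e+d*(z-e[2])/d[2]
def proj(p,X):
    K=np.array(p["intrinsics"]);c=att(p).T@(np.array(X)-p["eye"]);return np.array([K[0,2]-K[0,0]*c[0]/c[2],K[1,2]+K[1,1]*c[1]/c[2]])
def save(p,n): cv2.imwrite("pics/"+n,cv2.cvtColor(p["pixels"],cv2.COLOR_RGB2BGR))
E
python3 - <<'E'
from h import *
o=r.get_obs();print({k:np.round(v,3) for k,v in o.items()})
ims=[]
for n in("top","scene"):
    p=r.grab_frame(n);print(n,{k:v for k,v in p.items() if k!="pixels"})
    save(p,n+"0.png")
    for t in("blue_tin","tray"):
        print(t,r.search_frame(p,t)[:2],[(l["point"],l["conf"],at_z(p,l["point"],0)) for l in r.landmark_of(p,t)[:2]])
E
```

```text
{'clock': np.float64(0.0), 'joints': array([ 1.081,  0.478,  0.022,  1.556, -0.011,  1.109, -0.083]), 'qvel': array([ 0.001, -0.001,  0.003,  0.   ,  0.001,  0.   , -0.001]), 'tau': array([ 0.0000e+00, -5.9646e+01,  1.6080e+00, -2.8120e+01,  1.3000e-02,
        1.0000e-02,  0.0000e+00]), 'tcp_pos': array([ 0.251, -0.626,  0.23 ]), 'orientation': array([-3.083e+00, -5.960e-01,  1.000e-03]), 'contact_force': array([-1.008, -0.19 , -0.554]), 'moment': array([-0.037,  0.009,  0.006]), 'gripper_force': np.float64(0.0), 'grip_width': np.float64(0.085)}
top {'intrinsics': array([[512.40370554,   0.        , 282.75953303],
       [  0.        , 512.40370554, 206.26763717],
       [  0.        ,   0.        ,   1.        ]]), 'eye': array([-0.22798447,  0.22785525,  1.29070019]), 'attitude': array([ 0.37792469, -0.4785021 , -1.7966155 ]), 'shot': 1}
blue_tin [{'rect': [155.7, 185.8, 41.9, 53.3], 'conf': 0.59}] [([176.3, 221.8], 0.78, array([0.53543014, 0.34646003, 0.        ]))]
tray [{'rect': [275.2, 170.4, 61.2, 57.3], 'conf': 0.88}] [([305.8, 200.8], 0.73, array([ 0.50074137, -0.03156446,  0.        ]))]
scene {'intrinsics': array([[443.67877237,   0.        , 276.55595594],
       [  0.        , 443.67877237, 217.00178065],
       [  0.        ,   0.        ,   1.        ]]), 'eye': array([-0.3627596 , -0.70540887,  0.57642314]), 'attitude': array([ 1.07035534, -0.47497532, -0.7733662 ]), 'shot': 2}
blue_tin [{'rect': [255.5, 214.2, 84.7, 47.6], 'conf': 0.74}, {'rect': [201.0, 172.5, 39.0, 33.1], 'conf': 0.73}] [([218.0, 204.6], 0.91, array([0.52962413, 0.32932631, 0.        ]))]
tray [{'rect': [256.7, 213.8, 82.1, 47.7], 'conf': 0.68}] [([294.5, 241.2], 0.72, array([ 0.4866141 , -0.02874082,  0.        ]))]
```

View pics/top0.png

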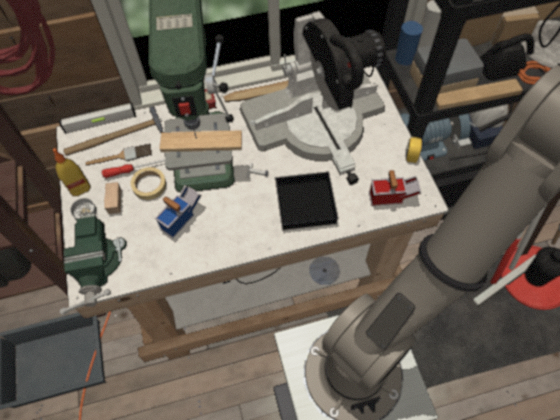

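View pics/scene0.png

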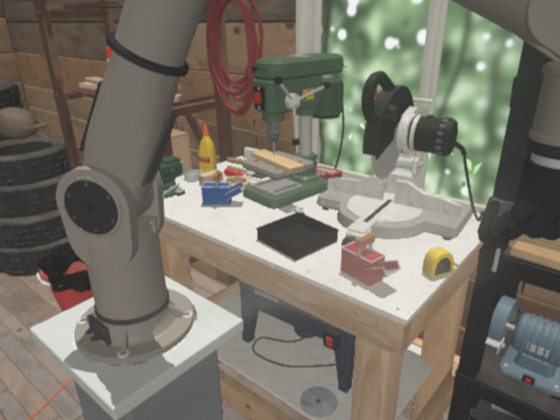

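The top view shows the blue tin at about (176,215), with its spout toward (195,195). The tray is at (306,200), the drill press table is behind the tin, and the red tin is at (392,190).

Run:
```python
from h import *
p=r.grab_frame("top")
m=r.outline_of(p,"blue_tin")[0];print(m["conf"],m["rect"])
c=p["pixels"][165:255,135:225];c=cv2.resize(c,(600,600),interpolation=cv2.INTER_CUBIC)
cv2.imwrite("pics/crop.png",c[:,:,::-1])
t=r.outline_of(p,"tray")[0]
cn,_=cv2.findContours(t["pixels"].astype(np.uint8),0,2);q=max(cn,key=cv2.contourArea)
w=np.array([at_z(p,u[0],0.036)[:2] for u in q]).astype(np.float32)
print("tray rim rect",cv2.minAreaRect(w))
# fit blue tin yaw: hull silhouette IoU
from scipy.spatial import ConvexHull
def sil(x,y,a):
    pts=[]
    for X in(-.045,.045):
        for Y in(-.025,.025):
            for Z in(0,.065): pts.append((X,Y,Z))
    b=[(-.088,Y,.051) for Y in(-.02,.02)]+[(-.045,Y,Z) for Y in(-.02,.02) for Z in(.028,.065)]
    g=[(X,Y,Z) for X in(-.013,.003) for Y in(-.027,.027) for Z in(.065,.107)]
    im=np.zeros((420,560),np.uint8)
    M=R.from_euler('z',a).as_matrix()
    for s in(pts,b,g):
        uv=np.array([proj(p,M@np.array(v)+[x,y,0]) for v in s])
        cv2.fillConvexPoly(im,cv2.convexHull((uv*16).astype(np.int32)),1,shift=4)
    return im>0
best=[]
for a in np.radians(np.arange(0,360,10)):
  for x in np.arange(.49,.58,.01):
    for y in np.arange(.29,.38,.01):
      s=sil(x,y,a);best.append(((s&m["pixels"]).sum()/(s|m["pixels"]).sum(),x,y,np.degrees(a)))
best.sort(reverse=True)
for b in best[:8]:print(np.round(b,3))
```

```text
0.9 [154.3, 185.3, 45.6, 53.0]
tray rim rect ((0.4849490821361542, -0.024985961616039276), (0.16174793243408203, 0.18288101255893707), 81.18421173095703)
[  0.85   0.54   0.34 130.  ]
[  0.842   0.54    0.35  120.   ]
[  0.83   0.53   0.35 130.  ]
[  0.83   0.54   0.35 130.  ]
[  0.823   0.53    0.34  140.   ]
[  0.81   0.53   0.34 130.  ]
[  0.797   0.53    0.35  120.   ]
[  0.791   0.54    0.34  140.   ]
```

View pics/crop.png

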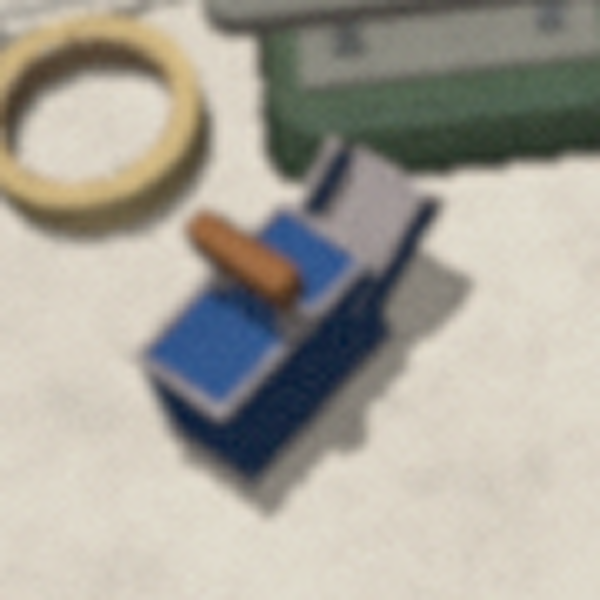

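Emit:
apply_moves --pt "0.17 -0.16 -0.02 0 0 0" --pt "0.34 -0.32 -0.04 0 0 0" --pt "0.51 -0.48 -0.06 0 0 0" --pt "0.68 -0.64 -0.06 0 0 0" --pt "0.85 -0.79 -0.06 0 0 0" --claw 1

```text
clock: 1.27
tcp_pos: [0.3758, -0.3622, 0.2468]
orientation: [3.084, 0.596, 0.001]
contact_force: [0.1, 0.1, 0.6]
grip_width: 0.0858
gripper_force: 0.0
```

Emit:
apply_moves --pt "0.17 -0.16 -0.02 0 0 0" --pt "0.34 -0.32 -0.04 0 0 0" --pt "0.51 -0.48 -0.06 0 0 0" --pt "0.68 -0.64 -0.06 0 0 0" --pt "0.85 -0.79 -0.06 0 0 0"

```text
clock: 1.9
tcp_pos: [0.4994, -0.0998, 0.2618]
orientation: [3.084, 0.596, 0.002]
contact_force: [0.5, -0.7, 0.2]
grip_width: 0.0853
gripper_force: 0.0
```

Emit:
apply_moves --pt "0.08 -0.16 0 0 0 0" --pt "0.16 -0.32 0 0 0 0" --pt "0.24 -0.48 0 0 0 0" --pt "0.32 -0.64 0 0 0 0" --pt "0.4 -0.79 0 0 0 0"

```text
clock: 2.52
tcp_pos: [0.518, 0.1205, 0.2616]
orientation: [3.084, 0.596, 0.001]
contact_force: [-0.6, -0.2, 0.4]
grip_width: 0.0855
gripper_force: 0.0
```

Emit:
apply_moves --pt "0.08 -0.16 0 0 0 -0.04" --pt "0.16 -0.32 0 0 0 -0.08" --pt "0.24 -0.48 0 0 0 -0.12" --pt "0.32 -0.64 0 0 0 -0.16" --pt "0.4 -0.79 0 0 0 -0.2"

```text
clock: 3.15
tcp_pos: [0.5372, 0.341, 0.2614]
orientation: [2.952, 1.074, 0.001]
contact_force: [0.8, 1.0, 0.7]
grip_width: 0.0856
gripper_force: 0.0
```

```bash
cat >> h.py <<'E'
def ray_w(p,uv):
    K=np.array(p["intrinsics"]);u=np.array([(uv[0]-K[0,2]),(uv[1]-K[1,2])]);n=np.hypot(*u)+1e-9;t=n/K[0,0]
    return att(p)@np.array([np.sin(t)*u[0]/n,-np.sin(t)*u[1]/n,-np.cos(t)])
def at_zw(p,uv,z):
    d=ray_w(p,uv);e=np.array(p["eye"]);return e+d*(z-e[2])/d[2]
E
python3 - <<'E'
from h import *
o=r.get_obs();print(o["tcp_pos"],o["orientation"],o["joints"])
p=r.grab_frame("wrist");save(p,"w0.png");print(p["intrinsics"],p["eye"])
for t in("blue_tin","tray"):
    print(t,[(l["point"],l["conf"],at_zw(p,l["point"],0)) for l in r.landmark_of(p,t)[:2]])
E
```

```text
[0.53724289 0.34102195 0.26142403] [2.95218187e+00 1.07418757e+00 5.32798163e-04] [-0.26361172  0.44338631 -0.54970329  1.58999592  0.24531265  1.17740578
 -1.73756402]
[[325.1922621    0.         274.08902831]
 [  0.         325.1922621  206.85932987]
 [  0.           0.           1.        ]] [0.59502917 0.38945348 0.40355035]
blue_tin [([275.2, 172.0], 0.88, array([0.5360493 , 0.33771115, 0.        ]))]
tray []
```

View pics/w0.png

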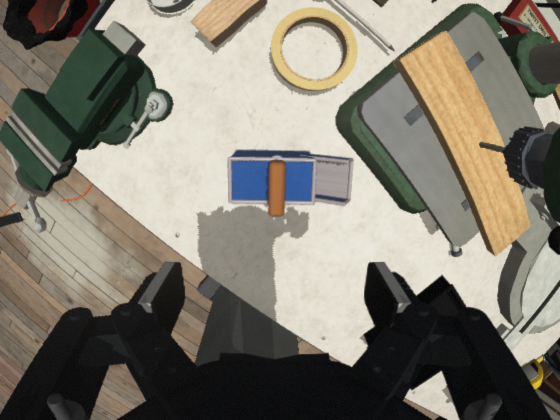

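The wrist view shows the blue tin with its spout to the right and its sides parallel to the image axes. The bar runs from (277,158) to (277,217), so the grasp yaw is right.

Run:
```python
from h import *
o=r.get_obs();p=r.grab_frame("wrist")
hsv=cv2.cvtColor(p["pixels"],cv2.COLOR_RGB2HSV);m=cv2.inRange(hsv,(4,110,60),(16,255,255));m[:150]=0;m[225:]=0;m[:,:225]=0;m[:,320:]=0
ys,xs=np.nonzero(m);print(xs.min(),xs.max(),ys.min(),ys.max(),np.median(xs))
q=cv2.minAreaRect(np.float32([at_zw(p,(x,y),.107)[:2] for x,y in zip(xs,ys)]));print(q)
T=R.from_rotvec(o["orientation"]).as_matrix()
for z in(.107,.100):
  c=np.mean([at_zw(p,(x,y),z) for x,y in zip(xs,ys)],0); print(z,c, "tool shift",T.T@(c-o["tcp_pos"]))
for uv in((229,157),(315,157),(315,204),(229,204)): print(T.T@(at_zw(p,uv,.065)-o["tcp_pos"]))
t=r.outline_of(p,"blue_tin")[0];print(t["rect"],t["conf"])
```

```text
271 286 161 215 278.0
((0.5403687953948975, 0.3404069244861603), (0.05234532430768013, 0.014036951586604118), 40.02644729614258)
0.107 [0.54069127 0.3409176  0.107     ] tool shift [0.00248652 0.0042022  0.15410013]
0.1 [0.53943058 0.33974272 0.1       ] tool shift [0.00076319 0.00430036 0.16109943]
[ 0.02586622 -0.04725581  0.19619186]
[0.02593506 0.04330509 0.19604373]
[-0.02570209  0.04495566  0.19602449]
[-0.0258498  -0.04894381  0.19617806]
[228.3, 148.2, 126.6, 66.2] 0.95
```

Emit:
apply_moves --pt "0.004 0.016 0.2 0 0 0" --pt "0.004 0.016 0.4 0 0 0" --pt "0.004 0.016 0.6 0 0 0" --pt "0.004 0.016 0.7 0 0 0" --pt "0.004 0.016 0.73 0 0 0"

```text
clock: 4.03
tcp_pos: [0.5403, 0.3345, 0.0772]
orientation: [2.953, 1.067, -0.004]
contact_force: [-0.0, 0.2, 0.5]
grip_width: 0.0854
gripper_force: 0.0
```

Emit:
apply_moves --pt "0 0 0 0 0 0" --pt "0 0 0 0 0 0" --pt "0 0 0 0 0 0" --pt "0 0 0 0 0 0" --pt "0 0 0 0 0 0" --claw 0 --newtons 60

```text
clock: 4.65
tcp_pos: [0.5406, 0.3378, 0.0794]
orientation: [-2.953, -1.072, -0.001]
contact_force: [-1.2, 1.4, 2.5]
grip_width: 0.0152
gripper_force: 61.4
```

Emit:
apply_moves --pt "0 0 0 0 0 0" --pt "0 0 0 0 0 0" --pt "0 0 0 0 0 0"

```text
clock: 5.03
tcp_pos: [0.5406, 0.3378, 0.0793]
orientation: [-2.953, -1.071, -0.001]
contact_force: [-1.4, 1.2, 4.9]
grip_width: 0.0149
gripper_force: 61.8
```

Emit:
apply_moves --pt "0 0 -0.06 0 0 0" --pt "0 0 -0.18 0 0 0" --pt "0 0 -0.32 0 0 0" --pt "0 0 -0.46 0 0 0" --pt "0 0 -0.56 0 0 0"

```text
clock: 5.65
tcp_pos: [0.5408, 0.3365, 0.2206]
orientation: [2.953, 1.07, 0.001]
contact_force: [0.0, -0.7, -3.2]
grip_width: 0.0148
gripper_force: 60.7
```

Run:
```python
from h import *
from scipy.optimize import minimize
P=[]
for n in("top","scene"):
    p=r.grab_frame(n);m=r.outline_of(p,"tray");print(n,[(a["conf"],a["rect"]) for a in m[:2]])
    P.append((p,m[0]["pixels"]))
def f(v,show=0):
    x,y,a=v;M=R.from_euler('z',a).as_matrix();s=0
    for p,m in P:
        uv=np.array([proj(p,M@[X,Y,Z]+[x,y,0]) for X in(-.079,.079) for Y in(-.079,.079) for Z in(0,.036)])
        im=np.zeros((420,560),np.uint8);cv2.fillConvexPoly(im,cv2.convexHull((uv*16).astype(np.int32)),1,shift=4)
        i=(im>0);k=(i&m).sum()/(i|m).sum();s+=k
        if show:print("iou",k)
    return -s
b=min((minimize(f,[.494,-.03,a],method="Nelder-Mead",options={"initial_simplex":[[.494,-.03,a],[.51,-.03,a],[.494,-.01,a],[.494,-.03,a+.2]]}) for a in(-.6,-.3,0,.3)),key=lambda q:q.fun)
print(b.x,b.fun);f(b.x,1)
p=r.grab_frame("wrist");save(p,"w1.png")
o=r.get_obs();print(o["tcp_pos"],o["contact_force"],o["joints"])
```

```text
top [(0.9, [275.8, 168.6, 51.3, 61.9])]
scene [(0.85, [258.1, 210.1, 82.3, 49.9])]
[ 0.49502429 -0.02698918 -0.16363103] -1.7300111282743733
iou 0.7609187965059852
iou 0.9690923317683882
[0.54001843 0.33610131 0.21744464] [ 0.37948267 -0.41670043 -3.45427526] [-0.26292967  0.48193067 -0.53981079  1.63717925  0.2708065   1.10022282
 -1.75199308]
```

View pics/w1.png

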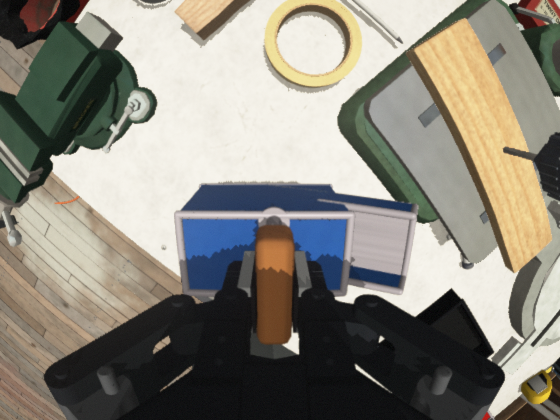

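Emit:
apply_moves --pt "-0.08 0.05 0 0 0 0.04" --pt "-0.22 0.15 0 0 0 0.13" --pt "-0.38 0.25 0 0 0 0.22" --pt "-0.51 0.34 0 0 0 0.3" --pt "-0.58 0.385 0 0 0 0.333"

```text
clock: 6.52
tcp_pos: [0.4897, 0.1675, 0.2173]
orientation: [3.129, 0.265, -0.004]
contact_force: [-0.3, -0.4, -3.1]
grip_width: 0.015
gripper_force: 60.7
```

Emit:
apply_moves --pt "0 0 0 0.03 0 0" --pt "0 0 0 0.07 0 0" --pt "0 0 0 0.11 0 0" --pt "0 0 0 0.15 0 0" --pt "0 0 0 0.17 0 0"

```text
clock: 7.15
tcp_pos: [0.4908, 0.1701, 0.2179]
orientation: [-2.863, -0.249, 0.035]
contact_force: [0.2, -0.0, -2.8]
grip_width: 0.015
gripper_force: 60.7
```

Emit:
apply_moves --pt "0 0 0 0 0 0" --pt "0 0 0 0 0 0" --pt "0 0 0 0 0 0" --pt "0 0 0 0 0 0" --pt "0 0 0 0 0 0"

```text
clock: 7.78
tcp_pos: [0.4909, 0.1705, 0.2188]
orientation: [-2.865, -0.249, 0.033]
contact_force: [0.7, 1.1, -4.0]
grip_width: 0.0152
gripper_force: 60.7
```

Emit:
apply_moves --pt "0 0 0 0 0 0" --pt "0 0 0 0 0 0" --pt "0 0 0 0 0 0" --pt "0 0 0 0 0 0" --pt "0 0 0 0 0 0"

```text
clock: 8.4
tcp_pos: [0.4909, 0.1703, 0.2188]
orientation: [-2.865, -0.248, 0.033]
contact_force: [-0.2, -0.5, -2.9]
grip_width: 0.0148
gripper_force: 60.7
```

Run:
```python
from h import *
o=r.get_obs();T=R.from_rotvec(o["orientation"]).as_matrix()
print(o["tcp_pos"],T,o["joints"],o["contact_force"],o["moment"],T.T@o["moment"])
print("lip",o["tcp_pos"]+T@[0,.083,.028])
p=r.grab_frame("scene");save(p,"s1.png")
```

```text
[0.49093823 0.1703029  0.21879334] [[ 9.85094235e-01  1.65921655e-01 -4.53800932e-02]
 [ 1.72015547e-01 -9.50193104e-01  2.59891739e-01]
 [ 1.81576374e-06 -2.63823935e-01 -9.64570853e-01]] [ 0.12890521  0.27815122 -0.49133753  1.93741613 -0.16780297  0.91841522
 -1.64182515] [-0.15683691 -0.50834796 -2.89797108] [-0.45825009 -0.0661804  -0.00121043] [-0.46280359 -0.01283011  0.00476324]
lip [0.50343908 0.09871384 0.16988797]
```

View pics/s1.png

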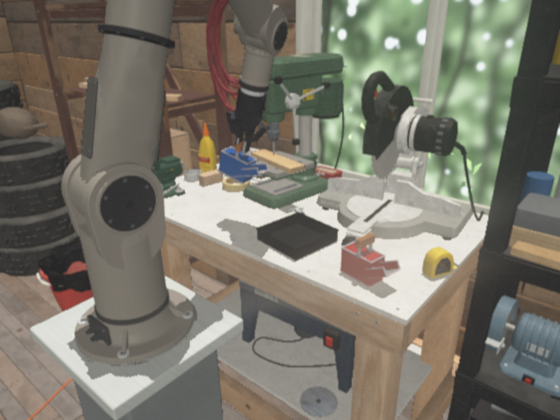

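The scene view shows the tin held around (238,165), leaning spout-down and clear of the tray at (298,235). Next is the move over the tray.

Emit:
apply_moves --pt "-0.012 0.06 0.017 0 0 0" --pt "-0.04 0.2 0.056 0 0 0" --pt "-0.075 0.37 0.105 0 0 0" --pt "-0.105 0.52 0.148 0 0 0" --pt "-0.12 0.588 0.167 0 0 0"

```text
clock: 9.07
tcp_pos: [0.4829, 0.0332, 0.1381]
orientation: [-2.866, -0.243, 0.036]
contact_force: [0.1, 0.6, -3.1]
grip_width: 0.0152
gripper_force: 60.7
```

Emit:
apply_moves --pt "0 0 0 0 0 0" --pt "0 0 0 0 0 0"

```text
clock: 9.32
tcp_pos: [0.4844, 0.0378, 0.1405]
orientation: [-2.864, -0.251, 0.032]
contact_force: [0.3, -0.1, -2.6]
grip_width: 0.0151
gripper_force: 60.7
```

Run:
```python
from h import *
o=r.get_obs();T=R.from_rotvec(o["orientation"]).as_matrix()
print(o["tcp_pos"],o["joints"],o["contact_force"],"lip",o["tcp_pos"]+T@[0,.083,.028],"corner",o["tcp_pos"]+T@[0,.04,.079])
p=r.grab_frame("scene");save(p,"s2.png")
```

```text
[0.48443884 0.03784535 0.14053019] [ 0.3293623   0.35937251 -0.42978155  2.03666157 -0.16565392  0.80745611
 -1.35733615] [ 0.32524542 -0.13737208 -2.60397865] lip [ 0.49712238 -0.03367956  0.09157801] corner [0.48763836 0.02045191 0.05376481]
```

View pics/s2.png

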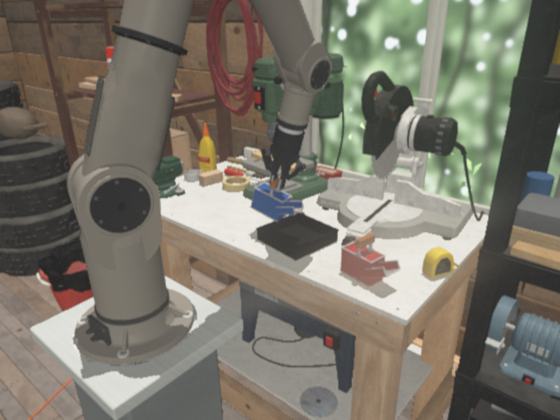

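The spout at (297,210) is over the tray at (298,235), as computed. I'll tilt it now.

Emit:
apply_moves --pt "0 0 0 0.04 0 0" --pt "0 0 0 0.09 0 0" --pt "0 0 0 0.14 0 0" --pt "0 0 0 0.18 0 0" --pt "0 0 0 0.22 0 0"

```text
clock: 10.0
tcp_pos: [0.4848, 0.0372, 0.1406]
orientation: [-2.519, -0.221, 0.067]
contact_force: [0.0, -0.4, -3.2]
grip_width: 0.0151
gripper_force: 60.6
```

Emit:
apply_moves --pt "0 0 0 0.02 0 0" --pt "0 0 0 0.04 0 0" --pt "0 0 0 0.06 0 0" --pt "0 0 0 0.08 0 0" --pt "0 0 0 0.1 0 0"

```text
clock: 10.62
tcp_pos: [0.484, 0.0364, 0.1399]
orientation: [-2.363, -0.205, 0.083]
contact_force: [0.2, 0.2, -1.5]
grip_width: 0.015
gripper_force: 60.8
```

Emit:
apply_moves --pt "0 0 0 0 0 0" --pt "0 0 0 0 0 0" --pt "0 0 0 0 0 0" --pt "0 0 0 0 0 0" --pt "0 0 0 0 0 0"

```text
clock: 11.25
tcp_pos: [0.4839, 0.0364, 0.1399]
orientation: [-2.365, -0.205, 0.083]
contact_force: [0.8, -0.2, -2.3]
grip_width: 0.0151
gripper_force: 60.8
```

Emit:
apply_moves --pt "0 0 0 0 0 0" --pt "0 0 0 0 0 0" --pt "0 0 0 0 0 0" --pt "0 0 0 0 0 0" --pt "0 0 0 0 0 0"

```text
clock: 11.88
tcp_pos: [0.4839, 0.0364, 0.1397]
orientation: [-2.365, -0.205, 0.083]
contact_force: [0.4, 0.7, -2.6]
grip_width: 0.015
gripper_force: 60.8
```

Run:
```python
from h import *
o=r.get_obs();T=R.from_rotvec(o["orientation"]).as_matrix()
print(o["tcp_pos"],T,o["joints"],o["contact_force"],"lip",o["tcp_pos"]+T@[0,.083,.028])
ims=[]
for n in("scene","top"):
    p=r.grab_frame(n);print(n)
    for b in("ball_0","tray"):print(b,[(np.round(l["point"],1),l["conf"],np.round(at_z(p,l["point"],.014),3)) for l in r.landmark_of(p,b)[:4]])
    c=p["pixels"][150:290,230:400] if n=="scene" else p["pixels"][140:260,250:396]
    ims.append(cv2.resize(c,(400,330),interpolation=cv2.INTER_CUBIC))
cv2.imwrite("pics/c3.png",np.hstack(ims)[:,:,::-1])
```

```text
[0.48385246 0.03635224 0.1397347 ] [[ 9.85084755e-01  1.23547463e-01 -1.19766651e-01]
 [ 1.72069829e-01 -7.07390363e-01  6.85558786e-01]
 [-2.27260448e-05 -6.95941735e-01 -7.18098253e-01]] [ 0.66738022  0.59213785 -0.56103218  1.94988788 -0.50462685  1.00744106
 -0.90682778] [ 0.36980101  0.68879545 -2.60366032] lip [ 0.49075344 -0.00316551  0.06186479]
scene
ball_0 []
tray [(array([298.5, 239.3]), 0.61, array([ 0.481, -0.047,  0.014]))]
top
ball_0 [(array([326., 193.]), 0.54, array([ 0.502, -0.093,  0.014])), (array([324.3, 183.8]), 0.41, array([ 0.534, -0.098,  0.014]))]
tray [(array([304.7, 199.8]), 0.75, array([ 0.497, -0.027,  0.014]))]
```

View pics/c3.png

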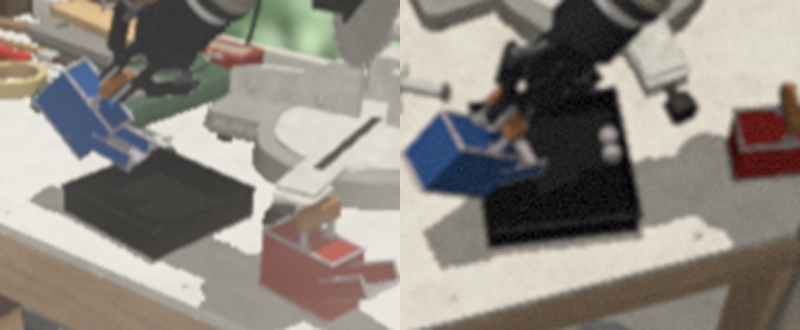

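Both balls lie in the tray against its far wall, visible in the right panel at (608,133) and (612,153). Next I'll stand the tin upright and move it back.

Emit:
apply_moves --pt "0.015 -0.1 0.045 -0.07 0 0" --pt "0.035 -0.24 0.105 -0.17 0 0" --pt "0.06 -0.4 0.175 -0.28 0 0" --pt "0.08 -0.54 0.24 -0.39 0 0" --pt "0.097 -0.633 0.279 -0.49 0 0"

```text
clock: 12.8
tcp_pos: [0.4793, 0.1994, 0.2001]
orientation: [-3.123, -0.271, 0.001]
contact_force: [-0.1, -0.7, -3.8]
grip_width: 0.015
gripper_force: 60.7
```

Emit:
apply_moves --pt "0 0 0 0 0 0" --pt "0 0 0 0 0 0"

```text
clock: 13.05
tcp_pos: [0.4786, 0.1986, 0.1983]
orientation: [-3.118, -0.274, 0.009]
contact_force: [0.5, -0.4, -1.9]
grip_width: 0.015
gripper_force: 60.8
```

Run:
```python
from h import *
o=r.get_obs();T=R.from_rotvec(o["orientation"]).as_matrix()
print(o["tcp_pos"],T,o["joints"],o["contact_force"])
p=r.grab_frame("top")
print([(np.round(l["point"],1),l["conf"],np.round(at_z(p,l["point"],.014),3)) for l in r.landmark_of(p,"ball_0")[:4]])
w=r.grab_frame("wrist")
a=cv2.resize(p["pixels"][130:260,150:370],(400,236));b=cv2.resize(w["pixels"],(400,300))
cv2.imwrite("pics/c4.png",np.hstack([cv2.copyMakeBorder(a,0,64,0,0,0),b])[:,:,::-1])
```

```text
[0.47857904 0.19863998 0.19830682] [[ 0.98460146  0.17469035 -0.00657632]
 [ 0.17475571 -0.98454809  0.0112027 ]
 [-0.0045177  -0.01217944 -0.99991562]] [-0.15508793  0.28871255 -0.41526522  1.93807847  0.12643431  0.94165759
 -2.02476256] [ 0.50277308 -0.37330597 -1.86092803]
[(array([326.4, 191.8]), 0.62, array([ 0.506, -0.096,  0.014])), (array([327.2, 189.7]), 0.42, array([ 0.512, -0.1  ,  0.014]))]
```

View pics/c4.png

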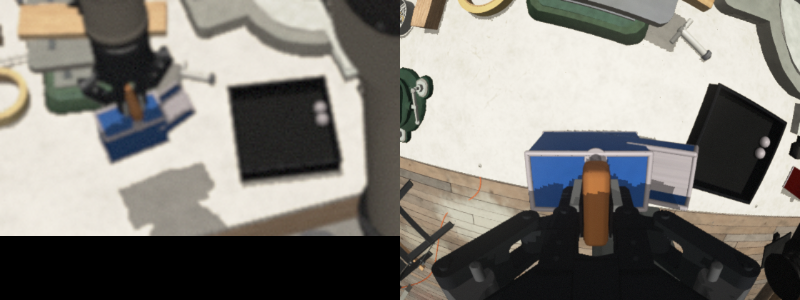

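Emit:
apply_moves --pt "0 0 0.08 0 0 0" --pt "0 0 0.2 0 0 0" --pt "0 0 0.32 0 0 0" --pt "0 0 0.41 0 0 0" --pt "0 0 0.45 0 0 0"

```text
clock: 13.82
tcp_pos: [0.4787, 0.1971, 0.0847]
orientation: [-3.12, -0.265, 0.01]
contact_force: [0.7, -0.9, -2.5]
grip_width: 0.0149
gripper_force: 60.7
```

Emit:
apply_moves --pt "0 0 0 0 0 0" --pt "0 0 0.01 0 0 0" --pt "0 0 0.02 0 0 0" --pt "0 0 0.028 0 0 0" --pt "0 0 0.028 0 0 0"

```text
clock: 14.45
tcp_pos: [0.4792, 0.2, 0.0797]
orientation: [-3.118, -0.272, 0.005]
contact_force: [-1.2, -0.1, 2.1]
grip_width: 0.0148
gripper_force: 61.3
```

Contact with the bench shows: the force went from -2.5 N to +2.1 N. Release and retreat.

Emit:
apply_moves --pt "0 0 0 0 0 0" --pt "0 0 0 0 0 0" --pt "0 0 0 0 0 0" --pt "0 0 0 0 0 0" --pt "0 0 0 0 0 0" --claw 1

```text
clock: 15.08
tcp_pos: [0.4789, 0.1996, 0.0792]
orientation: [-3.118, -0.271, 0.006]
contact_force: [-0.4, -0.5, 0.6]
grip_width: 0.0855
gripper_force: 0.0
```

Emit:
apply_moves --pt "0 0 -0.05 0 0 0" --pt "0 0 -0.15 0 0 0" --pt "0 0 -0.3 0 0 0" --pt "0 0 -0.45 0 0 0" --pt "0 0 -0.6 0 0 0"

```text
clock: 15.7
tcp_pos: [0.4795, 0.198, 0.2314]
orientation: [-3.118, -0.272, 0.005]
contact_force: [1.1, -0.3, -1.1]
grip_width: 0.0852
gripper_force: 0.0
```

Run:
```python
from h import *
o=r.get_obs();print(o["tcp_pos"],o["contact_force"],o["clock"])
p=r.grab_frame("top");w=r.grab_frame("wrist")
for n in("blue_tin","tray","ball_0"):print(n,[(l["conf"],np.round(at_zw(w,l["point"],.014 if n=="ball_0" else 0),3)) for l in r.landmark_of(w,n)[:3]])
a=cv2.resize(p["pixels"][130:260,150:370],(400,236));b=cv2.resize(w["pixels"],(400,300))
cv2.imwrite("pics/c5.png",np.hstack([cv2.copyMakeBorder(a,0,64,0,0,0),b])[:,:,::-1])
```

```text
[0.47950437 0.19798452 0.23136892] [ 1.06658476 -0.27140145 -1.09753777] 15.7
blue_tin [(0.63, array([0.476, 0.204, 0.   ]))]
tray [(0.66, array([ 0.495, -0.031,  0.   ])), (0.62, array([ 0.52 , -0.109,  0.   ]))]
ball_0 [(0.48, array([ 0.494, -0.097,  0.014]))]
```

View pics/c5.png

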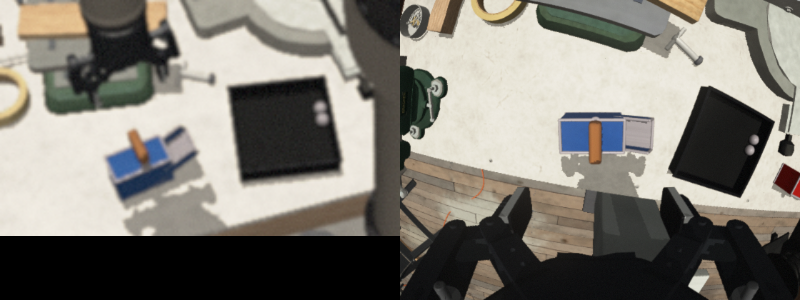

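The tin stands upright at about (0.476, 0.204), both balls are in the tray at (752,145) in the right panel, and the gripper is clear of everything.

```bash
python3 -c "
from bench import r
print(r.hand_in())"
```

```text
the job is handed in; nothing more can be done
None
```

I handed in the job after about 16 s. The final pictures show both balls in the tray, the blue tin upright on the bench about 0.23 m from the tray's centre, and the gripper clear. The tin held a 15° lean for over a second before pouring, but I did not check the wrist force to confirm the balls rolling forward, and the hand-in returned no verdict.

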